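# Knock the dry-bath inserts out of their block for cleaning

### The job

Take the cranked knock-out tool and, from underneath through the hole in each occupied well's floor, poke every insert up until it has clicked past its catches and stands proud of the block. When all of them stand proud, hang the tool by its eye on the peg of its stand and let go of it. Only then lift the inserts out and stand them upright on the floor of the white tray; leave the two bottles and the carton behind the block alone.

Things in the scene. Friction and masses are not known exactly. Their poses are not given: they have to be found in the camera images.
- block: Aluminium dry-bath block, fixed, 78 mm deep (its x), 260 mm long (its y), on an end leg plate at each y end (feet reach y = +-0.157), so it is open underneath from front (-x) and back. Origin on the worktop under its centre, z up. Clear height below 58 mm; well floors 58 to 64 mm up; block top 120 mm up. Four round wells in a row at block y = -0.093, -0.031, +0.031, +0.093.
- well0 (a point): Centre of the mouth (120 mm up) of the well at block y = -0.093; axes as the block's. Bore 46 mm, 56 mm deep, a 24 mm through-hole in the middle of its 6 mm floor. Two sprung catches (about 1.5 N each) give way as an insert is pushed up, snap in under it once it has risen 26 mm and carry it there; it cannot sink back.
- well1 (a point): Centre of the mouth (120 mm up) of the well at block y = -0.031; axes as the block's. Bore 46 mm, 56 mm deep, a 24 mm through-hole in the middle of its 6 mm floor. Two sprung catches (about 1.5 N each) give way as an insert is pushed up, snap in under it once it has risen 26 mm and carry it there; it cannot sink back.
- well2 (a point): Centre of the mouth (120 mm up) of the well at block y = +0.031; axes as the block's. Bore 46 mm, 56 mm deep, a 24 mm through-hole in the middle of its 6 mm floor. Two sprung catches (about 1.5 N each) give way as an insert is pushed up, snap in under it once it has risen 26 mm and carry it there; it cannot sink back.
- well3 (a point): Centre of the mouth (120 mm up) of the well at block y = +0.093; axes as the block's. Bore 46 mm, 56 mm deep, a 24 mm through-hole in the middle of its 6 mm floor. Two sprung catches (about 1.5 N each) give way as an insert is pushed up, snap in under it once it has risen 26 mm and carry it there; it cannot sink back.
- insert0: Steel adapter insert, a cylinder 44 mm across and 56 mm tall with a blind 17 mm bore in its top, 0.15 kg. Origin at the centre of its underside, z up. At the start it sits fully down in a well, top flush with the block top, so it cannot be gripped; on the catches it stands 26 mm proud. May be absent.
- insert1: Steel adapter insert, a cylinder 44 mm across and 56 mm tall with a blind 17 mm bore in its top, 0.15 kg. Origin at the centre of its underside, z up. At the start it sits fully down in a well, top flush with the block top, so it cannot be gripped; on the catches it stands 26 mm proud. May be absent.
- insert2: Steel adapter insert, a cylinder 44 mm across and 56 mm tall with a blind 17 mm bore in its top, 0.15 kg. Origin at the centre of its underside, z up. At the start it sits fully down in a well, top flush with the block top, so it cannot be gripped; on the catches it stands 26 mm proud. May be absent.
- insert3: Steel adapter insert, a cylinder 44 mm across and 56 mm tall with a blind 17 mm bore in its top, 0.15 kg. Origin at the centre of its underside, z up. At the start it sits fully down in a well, top flush with the block top, so it cannot be gripped; on the catches it stands 26 mm proud. May be absent.
- tool: Cranked knock-out tool, 0.3 kg, flat in its own xz plane, standing upright; origin on its underside below the shank, z up. Shank, eye and black grip rise at x = 0, 195 mm tall. A foot arm (14 mm wide, 8 mm thick) runs to x = +72 mm and carries the upright pin. A heel (x = -52 to -10 mm, 50 mm wide in y, 10 mm thick) balances it, so it hangs straight from the eye.
- tool_tip (a point): Top of the tool's upright pin (12 mm across) at tool x = 66 mm, 48 mm above the tool's underside and 40 mm above its foot arm.
- tool_eye (a point): Centre of the tool's rectangular eye (tool x = 0, z = 126 mm), which runs through along the tool's y: opening 28 mm in x and 32 mm in z (110 to 142 mm up); the loop round it is 42 mm wide and 10 mm thick.
- tool_grip (a point): Point in the tool's black grip to hold it by (tool x = 0, z = 172 mm). The grip is 24 mm in x, 12 mm in y, from z = 145 to 195 mm; held by its x faces it does not twist when the pin pushes up.
- stand: Fixed stand, origin on the worktop under its centre: base plate 110 x 100 x 10 mm, a post 16 mm (x) by 24 mm (y) at x = +40 mm, 220 mm tall. From it a level round peg, 10 mm across, runs along the stand's -x at z = 190 mm, between a root collar (20 mm across, up to x = +28 mm) and an end collar (18 mm across, x = -41 to -46 mm).
- peg_mid (a point): Middle of the peg's axis between its collars (stand x = -6 mm, z = 190 mm); axes as the stand's, the peg points along -x.
- tray: Loose white plastic tray, 250 (x) x 130 (y) x 24 mm high, walls and floor 4 mm thick, 0.6 kg. Origin at the centre of its underside, z up.
- reagent_lysis: White bottle with a blue cap, 58 mm across, 113 mm tall, behind the block; not to be disturbed. Origin at its foot.
- reagent_amber: Brown bottle with a black cap, 48 mm across, 95 mm tall, behind the block; not to be disturbed. Origin at its foot.
- film_box: Small carton 59 x 120 x 52 mm behind the block; not to be disturbed. Origin at the centre of its underside.

How it is judged:
By the outcome, as a careful person would: the job done as asked, in the order asked, and still so for the second after the job is handed in, with the robot touching nothing.
Of insert0, insert1, insert2, insert3 only 3 to 4 are there at a start; the rules pass over those that are not, and their reading is None.
At some moment in a run one of tray may be knocked a few centimetres aside while the robot is not near it.
It also fails if it takes over 200 s, if anything falls off the work surface, if the arm or the gripper's body presses on something with over 40 N, if the wrist force passes 120 N, or if a joint passes its speed limit or range.

### The arm

A 7-joint arm with a two-finger parallel gripper is mounted at the origin on the work surface; the furniture and walls round the work are solid. World frame = base frame: x ahead of the robot, y to its left, z up, the work surface at z = 0. Lengths are in m, angles in rad, forces in N, time in s.
With the tool pointing down it reaches from about 0.4 to 0.75 m from the base axis. Payload 19.5 kg.
Tool frame: the origin (TCP) lies at the very end of the fingers, on their centre line; the grasp point (between the pads) lies 19 mm behind it; z points along the fingers, y is the line along which they close (so a half turn about z gives the same grasp; the last joint's range is limited). The gripper opens to 85 mm and grips with 20 to 120 N. Pads are 22 mm wide; open, the fingers measure 114 mm over their backs; the gripper's body (76 mm by 85 mm) begins 54 mm behind the grasp point. The pads swing forward as they close: fully open they stand 13 mm farther back than shut.
Start: joints at [-1.203, 0.707, -0.028, 1.485, 0.022, 0.951, -0.075], TCP at [0.229, 0.527, 0.231] pointing down, gripper open.
Joint ranges: [-2.71, 2.71], [-0.32, 2.16], [-1.57, 1.52], [0, 2.45], [-1.46, 4.6], [0, 2.02], [-2.83, 2.83]. Speed limits (rad/s): [1.89, 1.89, 2.57, 2.57, 3.01, 3.01, 3.01].

### API

Orientations are given as [roll, pitch, yaw] about the fixed x, y, z axes, in that order (R = Rz(yaw) Ry(pitch) Rx(roll)).
In Python, from workcell import robot gives the robot as it stands.
- The arm moves only by the shell command python3 nudge.py 'ROWS' [FORCE]. ROWS is a JSON list of rows, 1 to 10 of them, each of 7 numbers: the finger opening in m, then dx, dy, dz in m, then a rotation vector rx, ry, rz in rad; each row is the pose to reach, as a shift and turn from the pose commanded when the command began, along the tool's axes at that moment; what a row does not reach only later rows make up. A row lasts 1/8 s, in which the tool goes at most 0.0625 m and 0.188 rad, less where a joint would pass 70% of its speed; a pose out of reach is approached as far as the arm can. The fingers move at their own pace and stop on an object; FORCE is the grip in N (left out, the last holds). Time passes only in rows, so rows that do not move let the fingers close. It prints the time, the measured TCP pose, the force, the opening and the grip force at its end.
- robot.state(): the state, without advancing time (a new reading comes with each control period).
- robot.read_camera(name): name is "scene" or "side" or "wrist"; returns a dict with "frame" (384x512x3 uint8, red, green, blue), "depth" (384x512 float32, m along the optical axis (not along the pixel's ray), 0 where there is no reading), "mtx" (3x3 intrinsics, pixels), "pose" (4x4, takes a point from camera to world coordinates); the wrist camera has in their place "tool_from_camera" (4x4, takes a point from camera to tool coordinates, whose origin is the TCP and whose axes are the flange's). Camera axes: x right, y down, z forward; pixel columns grow to the right and rows downward; lengths in m; the calibration is good to about 2 mm. A picture is of the moment at which its call begins: read the wrist's pose just before it.
- robot.sign_off(): hands the job in; it is judged then, once.
The state is a dict: "t": time; "joint_pos": joint angles; "dq": joint speeds; "tau": joint torques, N m; "ee_pos": TCP position; "orientation": TCP orientation; "wrist_force": force on the tool from outside, world axes, zero at the start; "torque": the same for the moment, N m; "width": finger opening in m; "grasp_force": force on a finger pad.
Only numpy, scipy, OpenCV 4.12 (cv2) and the standard library are available. Lean on these libraries where they do the work, as an engineer would, in place of code of your own. Each camera call takes 0.05 s, during which the arm holds its last target. There are 200 camera calls.

## Working session

There is one attempt and no reset: what is moved stays moved. The work goes in short steps, Python scripts to look and compute and a shell command to move; the robot and the scene stay as the last step left them, time stands still between calls to the robot, and variables do not carry over. Pictures are saved under pics/ and viewed, at most 14 in all, crops included, and the job is handed in when it is done.

```bash
ls; mkdir -p pics
python3 - <<'E'
from workcell import robot
import cv2,numpy as np
print(robot.state())
for n in ("scene","side"):
    c=robot.read_camera(n); cv2.imwrite(f"pics/{n}0.png",c["frame"][:,:,::-1]); np.savez(f"pics/{n}0.npz",**{k:c[k] for k in("frame","depth","mtx","pose")}); print(n,c["mtx"].tolist(),c["pose"].round(3).tolist())
E
```

```text
nudge.py
pics
workcell.py
{'t': 0.0, 'joint_pos': array([-1.20269508,  0.70706584, -0.02756805,  1.48498876,  0.02200639,
        0.95091363, -0.07550031]), 'dq': array([-6.06742137e-05, -1.23298816e-03,  8.83992299e-04,  1.00758057e-04,
        4.58223426e-04,  9.76103966e-04, -5.97846555e-04]), 'tau': array([-2.26239476e-04, -8.83228397e+01,  1.23488221e+00, -2.36173600e+01,
        1.69857434e-02,  6.46343571e-03,  8.64354561e-07]), 'ee_pos': array([0.22901579, 0.52713937, 0.23085166]), 'orientation': array([-3.14052185e+00,  7.17235456e-05,  2.73175754e+00]), 'wrist_force': array([-0.29908517,  0.43702726, -0.52564042]), 'torque': array([ 0.01267529, -0.04452221, -0.01428608]), 'grasp_force': 0.0, 'width': 0.08538253535078896}
scene [[420.1356227841459, 0.0, 261.8554959863265], [0.0, 420.1356227841459, 187.47819985269007], [0.0, 0.0, 1.0]] [[-0.794, -0.471, 0.384, 0.202], [-0.607, 0.602, -0.518, 0.561], [0.013, -0.645, -0.764, 0.974], [0.0, 0.0, 0.0, 1.0]]
side [[378.32326291851695, 0.0, 262.74141988941955], [0.0, 378.32326291851695, 194.37908449441653], [0.0, 0.0, 1.0]] [[0.981, -0.14, 0.137, 0.468], [-0.195, -0.643, 0.74, -0.935], [-0.016, -0.753, -0.658, 0.954], [0.0, 0.0, 0.0, 1.0]]
```
View pics/scene0.png

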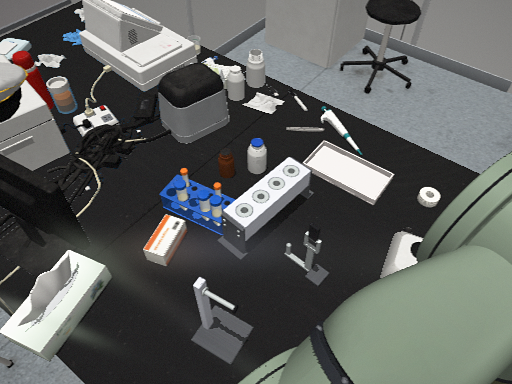

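View pics/side0.png

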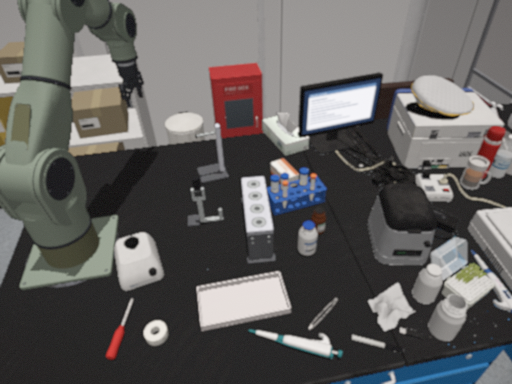

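Scene: block with wells at about (244,210), (261,197), (276,184) and (291,171), tool at (312,245), stand at (210,310), tray at (348,172). In the side view they are the block at (257,215), tool at (205,210), stand at (217,155) and tray at (243,300). I'll enlarge both.

Create h.py:
```python
import numpy as np
def load(n): return np.load(f"pics/{n}.npz")
def P(c,u,v,z=None):
    """world point at pixel from depth, or on plane z"""
    K,T=c["mtx"],c["pose"]; r=np.array([(u-K[0,2])/K[0,0],(v-K[1,2])/K[1,1],1])
    if z is None: return (T@np.append(r*c["depth"][int(round(v)),int(round(u))],1))[:3]
    d=T[:3,:3]@r; return T[:3,3]+d*(z-T[2,3])/d[2]
def cloud(c):
    K,T=c["mtx"],c["pose"]; v,u=np.mgrid[:384,:512]; d=c["depth"]
    p=np.stack([(u-K[0,2])/K[0,0]*d,(v-K[1,2])/K[1,1]*d,d],-1)
    return p@T[:3,:3].T+T[:3,3]
def proj(c,p):
    K,T=c["mtx"],c["pose"]; q=K@(T[:3,:3].T@(np.array(p)-T[:3,3])); return q[:2]/q[2]
```

Run:
```python
import cv2,numpy as np
from h import *
a=cv2.imread("pics/scene0.png")[150:370,180:400]; b=cv2.imread("pics/side0.png")[115:335,170:340]
a=cv2.resize(a,None,fx=2.7,fy=2.7,interpolation=cv2.INTER_CUBIC)
cv2.imwrite("pics/c1.png",a); cv2.imwrite("pics/c2.png",cv2.resize(b,None,fx=2.7,fy=2.7,interpolation=cv2.INTER_CUBIC))
for n in("scene0","side0"):
    c=load(n); w=cloud(c); v=(w[...,0]>.25)&(w[...,0]<.8)&(abs(w[...,1])<.5)&(c["depth"]>0)
    # block top
    for lo,hi,name in((.112,.128,"blocktop"),(.205,.235,"posttop"),(.18,.203,"toolgrip/peg"),(.018,.030,"trayrim"),(.135,.16,"x")):
        m=(v&(w[...,2]>lo)&(w[...,2]<hi)).astype(np.uint8)
        k,l,s,ce=cv2.connectedComponentsWithStats(m)
        for i in range(1,k):
            if s[i,4]>12:
                q=w[l==i]; r=cv2.minAreaRect((q[:,:2]*1000).astype(np.float32)); print(n,name,s[i,4],ce[i].round(),q.mean(0).round(4),"rect",np.round(r[0]),np.round(r[1]),round(r[2],1))
```

```text
scene0 blocktop 43 [256. 142.] [ 0.754  -0.1531  0.1135] rect [ 755. -154.] [34. 30.] 59.1
scene0 blocktop 2388 [265. 193.] [ 0.6135 -0.0125  0.1188] rect [615. -23.] [280.  82.] 85.0
scene0 blocktop 48 [217. 186.] [0.7291 0.0514 0.1211] rect [729.  51.] [19. 18.] 61.0
scene0 blocktop 220 [209. 197.] [0.7198 0.0928 0.1192] rect [721.  91.] [67. 33.] 12.3
scene0 blocktop 15 [305. 241.] [0.4466 0.0498 0.1191] rect [447.  49.] [9. 5.] 88.9
scene0 blocktop 14 [317. 249.] [0.4125 0.0524 0.1191] rect [412.  51.] [11.  4.] 57.4
scene0 blocktop 39 [204. 307.] [0.5259 0.3242 0.1201] rect [526. 323.] [25. 10.] 64.6
scene0 posttop 124 [199. 284.] [0.5294 0.3211 0.2164] rect [531. 320.] [17. 24.] 11.4
scene0 toolgrip/peg 83 [314. 228.] [0.43   0.051  0.1907] rect [430.  49.] [13. 24.] 81.9
scene0 toolgrip/peg 276 [216. 299.] [0.4912 0.3167 0.1932] rect [492. 315.] [93. 21.] 10.0
scene0 trayrim 164 [334. 121.] [ 0.6653 -0.4746  0.022 ] rect [ 659. -473.] [ 36. 130.] 76.2
scene0 trayrim 423 [348. 170.] [ 0.5168 -0.3045  0.0224] rect [ 521. -309.] [252. 136.] 1.0
scene0 trayrim 50 [256. 167.] [ 0.7
[... 1940 characters left out ...]
] 9.3
side0 trayrim 40 [306. 249.] [ 0.7448 -0.1783  0.0241] rect [ 747. -176.] [24. 55.] 74.1
side0 trayrim 63 [260. 253.] [ 0.5978 -0.1647  0.0239] rect [ 598. -165.] [12. 77.] 80.4
side0 trayrim 43 [156. 276.] [ 0.2734 -0.1876  0.0238] rect [ 275. -186.] [51. 15.] 35.4
side0 trayrim 451 [241. 299.] [ 0.5145 -0.3164  0.0219] rect [ 517. -311.] [250. 133.] 0.8
side0 trayrim 302 [155. 331.] [ 0.2748 -0.3688  0.0243] rect [ 276. -367.] [51. 57.] 0.8
side0 trayrim 293 [307. 343.] [ 0.6609 -0.4806  0.021 ] rect [ 660. -480.] [ 32. 118.] 74.8
side0 x 25 [218. 142.] [0.5267 0.3077 0.1478] rect [524. 310.] [10. 22.] 48.3
side0 x 55 [197. 189.] [0.4279 0.0423 0.1487] rect [428.  44.] [14. 40.] 86.5
```

View pics/c1.png

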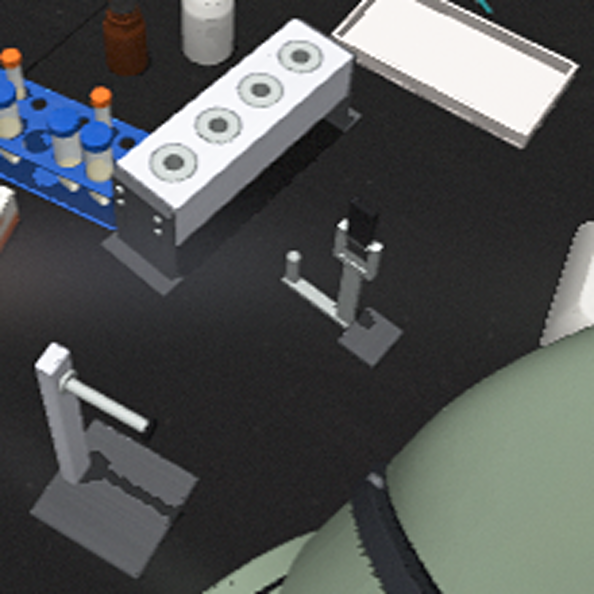

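View pics/c2.png

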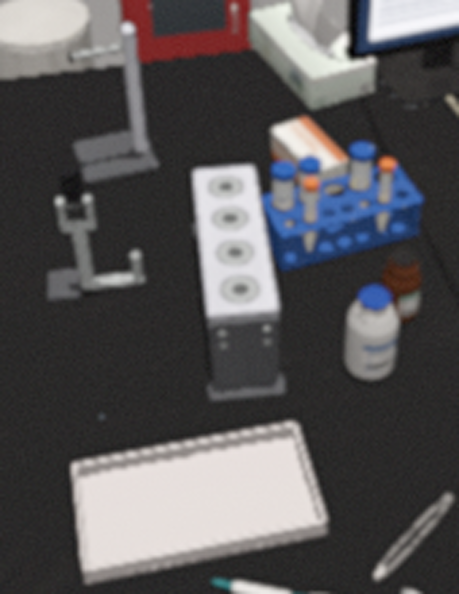

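All four wells hold inserts: the grey ring with a dark bore is visible in each. In the scene crop the pin top is at (292,254) and the peg runs (70,380) to (150,427). In the side crop the pin is at (137,257) and the peg runs (75,54) to (122,47). Next I'll triangulate these.

```bash
cat >> h.py <<'E'
def tri(cs,uvs):
    A=[];b=[]
    for c,(u,v) in zip(cs,uvs):
        K,T=c["mtx"],c["pose"]; d=T[:3,:3]@np.array([(u-K[0,2])/K[0,0],(v-K[1,2])/K[1,1],1]); d/=np.linalg.norm(d)
        M=np.eye(3)-np.outer(d,d); A.append(M); b.append(M@T[:3,3])
    A=np.vstack(A);b=np.hstack(b); x=np.linalg.lstsq(A,b,rcond=None)[0]; return x,np.linalg.norm(A@x-b)
E
python3 - <<'E'
from h import *
a,b=load("scene0"),load("side0")
A=[(174,162),(218,126),(260,90),(301,57),(292,252),(365,205),(150,427),(70,378),(55,350)]
B=[(227,187),(231,218),(236,253),(240,289),(137,254),(71,180),(75,54),(122,47),(128,29)]
for n,p,q in zip("w3 w2 w1 w0 pin grip pegend pegroot post".split(),A,B):
    x,e=tri((a,b),[(p[0]/2.7+180,p[1]/2.7+150),(q[0]/2.7+170,q[1]/2.7+115)]); print(n,x.round(4),round(e,4))
for n,c in(("sc",a),("si",b)):
    w=cloud(c); s=w.reshape(-1,3)[(c["depth"]>0).ravel()]
    def sel(lo,hi,z0,z1): 
        return s[(s[:,0]>lo[0])&(s[:,0]<hi[0])&(s[:,1]>lo[1])&(s[:,1]<hi[1])&(s[:,2]>z0)&(s[:,2]<z1)]
    g=sel((.40,.0),(.46,.1),.15,.2); print(n,"grip",g.min(0).round(3),g.max(0).round(3))
    g=sel((.44,.0),(.52,.1),.003,.02); print("arm",len(g),np.polyfit(g[:,0],g[:,1],1).round(3),g.mean(0).round(3))
    g=sel((.46,.0),(.52,.1),.02,.07); print("pin",len(g),g.min(0).round(3),g.max(0).round(3),g.mean(0).round(3))
    g=sel((.46,.28),(.515,.34),.18,.2); print("peg",len(g),np.polyfit(g[:,0],g[:,1],1).round(3),g.mean(0).round(3),g[:,1].min(),g[:,1].max())
E
```

```text
w3 [0.6228 0.066  0.116 ] 0.0006
w2 [0.6168 0.0056 0.116 ] 0.0008
w1 [ 0.6117 -0.0573  0.1155] 0.0003
w0 [ 0.6047 -0.1186  0.1164] 0.0006
pin [0.4982 0.0405 0.0465] 0.0005
grip [0.4318 0.0401 0.1826] 0.0018
pegend [0.4514 0.3073 0.1897] 0.0044
pegroot [0.5204 0.3138 0.1892] 0.0
post [0.532  0.3129 0.2176] 0.0009
sc grip [0.41  0.042 0.15 ] [0.45  0.056 0.198]
arm 141 [-0.136  0.112] [0.472 0.048 0.007]
pin 39 [0.491 0.038 0.02 ] [0.501 0.05  0.049] [0.495 0.046 0.039]
peg 136 [0.134 0.25 ] [0.487 0.315 0.193] 0.3058850156503168 0.3221652800350866
si grip [0.415 0.036 0.15 ] [0.44  0.055 0.197]
arm 62 [-0.047  0.063] [0.47  0.041 0.007]
pin 25 [0.488 0.034 0.022] [0.499 0.046 0.048] [0.493 0.039 0.037]
peg 38 [0.059 0.281] [0.487 0.309 0.191] 0.3037308119217532 0.3148929711775492
```

```bash
cat >> h.py <<'E'
from scipy.spatial.transform import Rotation as Ro
def go(x,y,z,yaw):
    from workcell import robot
    s=robot.state(); R=Ro.from_euler("xyz",s["orientation"]); G=Ro.from_euler("xyz",[np.pi,0,np.radians(yaw)])
    d=R.inv().apply(np.array([x,y,z])-s["ee_pos"]); r=(R.inv()*G).as_rotvec()
    print("delta",d.round(4),"rot",r.round(3),"rows",int(np.ceil(max(np.linalg.norm(d)/.0625,np.linalg.norm(r)/.188))))
E
python3 -c "
from h import *
go(.43,.045,.30,85)"
```

```text
delta [-0.3765 -0.3622 -0.0687] rot [-1.000e-03  1.000e-03  1.248e+00] rows 9
```

```bash
python3 nudge.py '[[0.085,-0.3765,-0.3622,-0.0687,0,0,1.248],[0.085,-0.3765,-0.3622,-0.0687,0,0,1.248],[0.085,-0.3765,-0.3622,-0.0687,0,0,1.248],[0.085,-0.3765,-0.3622,-0.0687,0,0,1.248],[0.085,-0.3765,-0.3622,-0.0687,0,0,1.248],[0.085,-0.3765,-0.3622,-0.0687,0,0,1.248],[0.085,-0.3765,-0.3622,-0.0687,0,0,1.248],[0.085,-0.3765,-0.3622,-0.0687,0,0,1.248],[0.085,-0.3765,-0.3622,-0.0687,0,0,1.248],[0.085,-0.3765,-0.3622,-0.0687,0,0,1.248]]'
cat >> h.py <<'E'
def wrist(name):
    from workcell import robot
    import cv2
    s=robot.state(); c=dict(robot.read_camera("wrist")); T=np.eye(4); T[:3,:3]=Ro.from_euler("xyz",s["orientation"]).as_matrix(); T[:3,3]=s["ee_pos"]
    c["pose"]=T@c["tool_from_camera"]; np.savez(f"pics/{name}.npz",**c); cv2.imwrite(f"pics/{name}.png",c["frame"][:,:,::-1]); return c
E
python3 - <<'E'
from h import *
from workcell import robot
print(robot.state()["joint_pos"].round(2)); c=wrist("w1"); print(c["pose"].round(3).tolist())
w=cloud(c); g=w[(w[...,2]>.186)&(w[...,2]<.21)&(c["depth"]>0)]; print("grip",len(g),g.min(0),g.max(0),g.mean(0)) if len(g) else 0
E
```

```text
t: 1.35
ee_pos: [0.4304, 0.0436, 0.3]
orientation: [3.141, 0.0, 1.481]
wrist_force: [1.1, 0.8, -1.2]
width: 0.0851
grasp_force: 0.0
[-0.38  0.42  0.33  1.85 -0.17  0.89 -0.06]
[[0.996, -0.086, -0.026, 0.437], [-0.09, -0.953, -0.289, 0.116], [0.0, 0.29, -0.957, 0.443], [0.0, 0.0, 0.0, 1.0]]
grip 359 [0.41812317 0.04165154 0.1860377 ] [0.44240448 0.05407376 0.19666278] [0.43034811 0.04871095 0.194098  ]
```

View pics/w1.png

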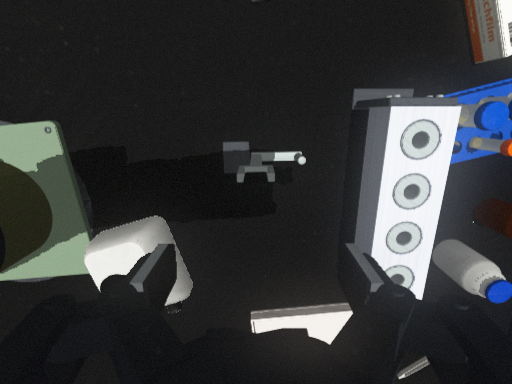

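The wrist view shows the tool's grip top around (237,148) to (250,172), the pin top at (302,160), and wells at (421,139), (412,191), (404,238).

Run:
```python
from h import *
import cv2
c=load("w1")
print("pin",P(c,302,160,.048).round(4),P(c,302,160).round(4))
for p in((421,139),(412,191),(404,238)): print("well",P(c,*p,.12).round(4))
w=cloud(c); d=c["depth"]>0
for lo,hi in((.186,.2),(.035,.055),(.004,.012),(.135,.144)):
    m=d&(w[...,2]>lo)&(w[...,2]<hi)&(abs(w[...,0]-.45)<.07)&(abs(w[...,1]-.045)<.03); g=w[m]
    print(lo,len(g),g.mean(0).round(4),cv2.minAreaRect((g[:,:2]*1000).astype(np.float32)))
m=d&(w[...,2]>.117)&(w[...,2]<.123)&(w[...,0]>.55)&(w[...,0]<.68); g=w[m];print("block",g.mean(0),cv2.minAreaRect((g[:,:2]*1000).astype(np.float32)))
im=cv2.imread("pics/w1.png"); cv2.imwrite("pics/c3.png",cv2.resize(im[110:310,210:450],None,fx=3.2,fy=3,interpolation=cv2.INTER_CUBIC))
```

```text
pin [0.4966 0.0438 0.048 ] [0.4967 0.0437 0.0476]
well [0.623 0.069 0.12 ]
well [0.6172 0.0071 0.12  ]
well [ 0.6115 -0.0552  0.12  ]
0.186 359 [0.4303 0.0487 0.1941] ((430.267333984375, 47.6369743347168), (12.004027366638184, 23.86931610107422), 86.82482147216797)
0.035 89 [0.4764 0.0462 0.0459] ((462.38140869140625, 47.13660430908203), (10.80711841583252, 78.22962188720703), 83.59140014648438)
0.004 1055 [0.4201 0.0507 0.0094] ((440.4612121582031, 47.12300109863281), (48.99065017700195, 122.29185485839844), 86.32927703857422)
0.135 20 [0.4304 0.0522 0.1392] ((430.5403747558594, 51.744285583496094), (1.781447172164917, 40.91744613647461), 86.17540740966797)
block [0.61761114 0.00386802 0.11998272] ((614.1703491210938, -21.776519775390625), (252.498046875, 80.35733032226562), 84.817138671875)
```

View pics/c3.png

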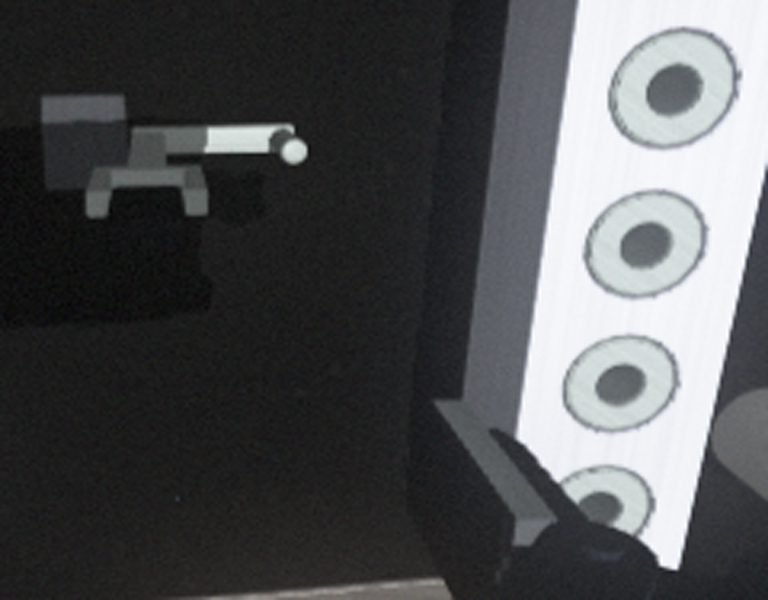

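The grip centre is (0.430, 0.0476) with tool yaw -3.5°. The block yaw is -5.3°, and the wells have the expected 62 mm pitch. Next I'll grasp the tool.

```bash
python3 -c "
from h import *
go(.4303,.0476,.154,86.5)"
```

```text
delta [2.700e-03 1.000e-04 1.458e-01] rot [-0.     0.    -0.027] rows 3
```

```bash
python3 nudge.py '[[0.085,0.0027,0,0.05,0,0,-0.027],[0.085,0.0027,0,0.1,0,0,-0.027],[0.085,0.0027,0,0.12,0,0,-0.027],[0.085,0.0027,0,0.146,0,0,-0.027],[0.085,0.0027,0,0.146,0,0,-0.027]]' && python3 nudge.py '[[0.02,0,0,0,0,0,0],[0.02,0,0,0,0,0,0],[0.02,0,0,0,0,0,0],[0.02,0,0,0,0,0,0],[0.02,0,0,0,0,0,0],[0.02,0,0,0,0,0,0],[0.02,0,0,0,0,0,0],[0.02,0,0,0,0,0,0]]' 80 && python3 nudge.py '[[0.015,0,0,-0.005,0,0,0],[0.015,0,0,-0.012,0,0,0],[0.015,0,0,-0.012,0,0,0]]'
```

```text
t: 2.02
ee_pos: [0.4294, 0.0487, 0.153]
orientation: [-3.139, 0.0, 1.512]
wrist_force: [1.3, -0.2, 0.5]
width: 0.0844
grasp_force: 0.0
t: 3.02
ee_pos: [0.4302, 0.0479, 0.1545]
orientation: [3.141, -0.0, 1.511]
wrist_force: [-3.8, 0.7, 11.8]
width: 0.0226
grasp_force: 77.8
t: 3.4
ee_pos: [0.4305, 0.0479, 0.1665]
orientation: [3.141, -0.0, 1.511]
wrist_force: [0.5, 0.7, -3.3]
width: 0.0232
grasp_force: 78.6
```

```bash
cat >> h.py <<'E'
def pin(c,x,y,z0=.02,z1=.12,r=.03):
    w=cloud(c); g=w[(c["depth"]>0)&(np.hypot(w[...,0]-x,w[...,1]-y)<r)&(w[...,2]>z0)&(w[...,2]<z1)]
    if len(g)==0: return print("none")
    t=g[g[:,2]>g[:,2].max()-.006]; print(len(g),"top",g[:,2].max().round(4),"n",len(t),t.mean(0).round(4),"min",t.min(0).round(4),"max",t.max(0).round(4))
E
python3 - <<'E'
from h import *
import cv2
c=wrist("w2"); pin(c,.4965,.044)
w=cloud(c); d=c["depth"]>0; r=(abs(w[...,0]-.45)<.07)&(abs(w[...,1]-.045)<.04)&d
for lo,hi in((.015,.03),(.14,.16)):
    g=w[r&(w[...,2]>lo)&(w[...,2]<hi)]; print(len(g),g.mean(0).round(4),cv2.minAreaRect((g[:,:2]*1000).astype(np.float32)))
cv2.imwrite("pics/w2.png",cv2.resize(c["frame"][90:310,150:450,::-1],None,fx=2.6,fy=2.6))
E
```

```text
410 top 0.0615 n 131 [0.4959 0.0435 0.0596] min [0.4905 0.0374 0.0556] max [0.5021 0.0489 0.0615]
2540 [0.4205 0.0498 0.0214] ((440.44610595703125, 48.27777099609375), (49.63462448120117, 122.47078704833984), 87.41089630126953)
374 [0.4305 0.0522 0.1515] ((431.1000061035156, 49.90195846557617), (6.710175037384033, 41.737701416015625), 87.35578918457031)
```

View pics/w2.png

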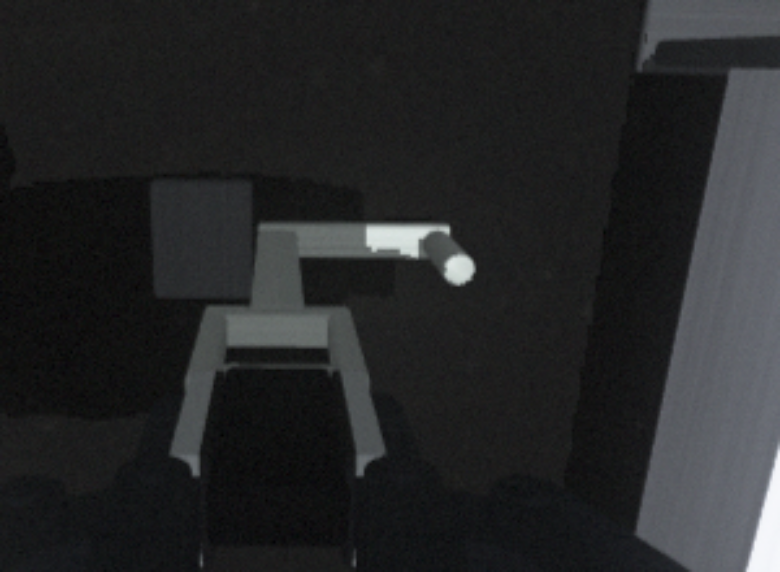

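Pin top is at (0.4963, 0.0432, 0.060), as expected for the grasp. Next I'll line up in front of well 3.

```bash
python3 -c "
from h import *
go(.4578,.0851,.159,84.7)"
```

```text
delta [0.0388 0.0251 0.0073] rot [ 0.    -0.     0.033] rows 1
```

```bash
python3 nudge.py '[[0.015,0.02,0.012,0,0,0,0.033],[0.015,0.0388,0.0251,0.0073,0,0,0.033],[0.015,0.0388,0.0251,0.0073,0,0,0.033],[0.015,0.0388,0.0251,0.0073,0,0,0.033]]'
python3 - <<'E'
from h import *
c=wrist("w3"); pin(c,.5234,.0782); 
w=cloud(c); d=c["depth"]>0; g=w[d&(w[...,2]>.02)&(w[...,2]<.11)&(w[...,0]>.54)&(w[...,0]<.6)]; g=g[(g[:,1]<.1)&(g[:,1]>-.05)&(g[:,2]>.06)];print("front face x=a+b*y",np.polyfit(g[:,1],g[:,0],1),g[:,2].min())
go(.5574,.0759,.159,84.7)
E
```

```text
t: 3.95
ee_pos: [0.4573, 0.0846, 0.1586]
orientation: [-3.141, 0.001, 1.478]
wrist_force: [-0.4, -0.7, -3.2]
width: 0.0227
grasp_force: 79.0
236 top 0.0538 n 128 [0.5225 0.0781 0.0517] min [0.5171 0.0722 0.0478] max [0.5283 0.0831 0.0538]
front face x=a+b*y [0.08954133 0.57706964] 0.06000983375359542
delta [ 0.0007  0.1004 -0.0002] rot [-0.     0.    -0.001] rows 2
```

```bash
python3 nudge.py '[[0.015,0,0.03,0,0,0,0],[0.015,0,0.06,0,0,0,0],[0.015,0,0.09,0,0,0,0],[0.015,0.0005,0.1004,0,0,0,0],[0.015,0.0005,0.1004,0,0,0,0],[0.015,0.0005,0.1004,0,0,0,0]]' && python3 nudge.py '[[0.015,0,0,-0.005,0,0,0],[0.015,0,0,-0.01,0,0,0],[0.015,0,0,-0.01,0,0,0]]'
```

```text
t: 4.75
ee_pos: [0.557, 0.076, 0.1588]
orientation: [-3.141, 0.0, 1.478]
wrist_force: [-0.3, 0.5, -3.2]
width: 0.023
grasp_force: 79.6
t: 5.12
ee_pos: [0.5579, 0.0763, 0.1693]
orientation: [3.141, -0.0, 1.478]
wrist_force: [-0.2, -0.4, -3.6]
width: 0.023
grasp_force: 79.6
```

```bash
python3 nudge.py '[[0.015,0,0,-0.006,0,0,0],[0.015,0,0,-0.012,0,0,0],[0.015,0,0,-0.018,0,0,0]]' && python3 nudge.py '[[0.015,0,0,-0.006,0,0,0],[0.015,0,0,-0.011,0,0,0],[0.015,0,0,-0.0125,0,0,0],[0.015,0,0,-0.0125,0,0,0],[0.015,0,0,-0.0125,0,0,0]]'
python3 - <<'E'
from h import *
c=wrist("w4"); pin(c,.623,.069,.1,.17,.03); cc=c
w=cloud(c); d=c["depth"]>0; 
for i,(x,y) in enumerate([(.6058,-.117),(.6115,-.0552),(.6172,.0071),(.623,.069)]):
    g=w[d&(np.hypot(w[...,0]-x,w[...,1]-y)<.018)&(w[...,2]>.1)]; print(i,len(g),np.median(g[:,2]) if len(g) else 0)
E
```

```text
t: 5.5
ee_pos: [0.5576, 0.0762, 0.1871]
orientation: [-3.141, 0.0, 1.478]
wrist_force: [-0.3, -0.6, -6.9]
width: 0.0229
grasp_force: 79.3
t: 6.12
ee_pos: [0.5577, 0.0762, 0.1991]
orientation: [-3.141, 0.0, 1.478]
wrist_force: [-1.2, -0.4, -4.9]
width: 0.0227
grasp_force: 79.7
4220 top 0.1503 n 2137 [0.6219 0.0689 0.1481] min [0.6005 0.0459 0.1443] max [0.6441 0.0895 0.1503]
0 0 0
1 0 0
2 754 0.11962896027822036
3 3686 0.2741352282323353
```

```bash
python3 nudge.py '[[0.015,0,0,0.015,0,0,0],[0.015,0,0,0.03,0,0,0],[0.015,0,0,0.04,0,0,0],[0.015,0,0,0.04,0,0,0],[0.015,0,0,0.04,0,0,0]]';  python3 - <<'E'
from h import *
c=wrist("w5"); pin(c,.623,.069,.1,.17,.03)
go(.6172-.0656,.0071+.0069,.159,84.7)
E
```

```text
t: 6.8
ee_pos: [0.5579, 0.0762, 0.1596]
orientation: [3.141, -0.0, 1.478]
wrist_force: [0.7, -0.3, -3.3]
width: 0.0227
grasp_force: 79.7
6106 top 0.148 n 3072 [0.6225 0.0692 0.1457] min [0.6012 0.046  0.142 ] max [0.6452 0.0896 0.148 ]
delta [-0.0626 -0.0005  0.0006] rot [ 0.001 -0.    -0.   ] rows 2
```

```bash
python3 nudge.py '[[0.015,-0.025,0,0.0006,0,0,0],[0.015,-0.05,0,0.0006,0,0,0],[0.015,-0.0623,-0.0003,0.0006,0,0,0],[0.015,-0.0623,-0.0003,0.0006,0,0,0],[0.015,-0.0623,-0.0003,0.0006,0,0,0]]' && python3 nudge.py '[[0.015,0,0,-0.005,0,0,0],[0.015,0,0,-0.01,0,0,0],[0.015,0,0,-0.016,0,0,0],[0.015,0,0,-0.022,0,0,0],[0.015,0,0,-0.028,0,0,0]]' && python3 nudge.py '[[0.015,0,0,-0.006,0,0,0],[0.015,0,0,-0.011,0,0,0],[0.015,0,0,-0.0125,0,0,0],[0.015,0,0,-0.0125,0,0,0],[0.015,0,0,-0.0125,0,0,0]]' && python3 nudge.py '[[0.015,0,0,0.015,0,0,0],[0.015,0,0,0.03,0,0,0],[0.015,0,0,0.0405,0,0,0],[0.015,0,0,0.0405,0,0,0],[0.015,0,0,0.0405,0,0,0]]';  python3 - <<'E'
from h import *
c=wrist("w6"); pin(c,.623,.069,.1,.17,.03); pin(c,.6172,.0071,.1,.17,.03)
go(.6115-.0656,-.0552+.0069,.159,84.7)
E
```

```text
t: 7.48
ee_pos: [0.5518, 0.0154, 0.1586]
orientation: [3.142, -0.001, 1.479]
wrist_force: [0.8, 0.5, -3.3]
width: 0.0226
grasp_force: 79.8
t: 8.1
ee_pos: [0.5515, 0.0143, 0.187]
orientation: [-3.141, 0.0, 1.478]
wrist_force: [0.5, 0.1, -7.1]
width: 0.0232
grasp_force: 79.3
t: 8.72
ee_pos: [0.5516, 0.0142, 0.199]
orientation: [-3.141, 0.0, 1.478]
wrist_force: [-0.0, -0.4, -5.8]
width: 0.0229
grasp_force: 79.8
t: 9.35
ee_pos: [0.5519, 0.0142, 0.1591]
orientation: [3.141, 0.0, 1.478]
wrist_force: [0.3, -0.4, -3.3]
width: 0.023
grasp_force: 79.8
7594 top 0.1486 n 4192 [0.6225 0.0685 0.1459] min [0.6011 0.0459 0.1426] max [0.6451 0.0893 0.1486]
6161 top 0.148 n 3100 [0.6165 0.0071 0.1457] min [ 0.5954 -0.0163  0.142 ] max [0.6386 0.0274 0.148 ]
delta [-0.0628 -0.0002  0.0001] rot [ 0.001  0.    -0.001] rows 2
```

```bash
python3 nudge.py '[[0.015,-0.025,0,0.0002,0,0,0],[0.015,-0.05,0,0.0002,0,0,0],[0.015,-0.0624,-0.0003,0.0002,0,0,0],[0.015,-0.0624,-0.0003,0.0002,0,0,0],[0.015,-0.0624,-0.0003,0.0002,0,0,0]]' && python3 nudge.py '[[0.015,0,0,-0.005,0,0,0],[0.015,0,0,-0.01,0,0,0],[0.015,0,0,-0.016,0,0,0],[0.015,0,0,-0.022,0,0,0],[0.015,0,0,-0.028,0,0,0]]' && python3 nudge.py '[[0.015,0,0,-0.006,0,0,0],[0.015,0,0,-0.011,0,0,0],[0.015,0,0,-0.0125,0,0,0],[0.015,0,0,-0.0125,0,0,0],[0.015,0,0,-0.0125,0,0,0]]' && python3 nudge.py '[[0.015,0,0,0.015,0,0,0],[0.015,0,0,0.03,0,0,0],[0.015,0,0,0.0405,0,0,0],[0.015,0,0,0.0405,0,0,0],[0.015,0,0,0.0405,0,0,0]]';  python3 - <<'E'
from h import *
c=wrist("w7"); pin(c,.6172,.0071,.1,.17,.03);pin(c,.6115,-.0552,.1,.17,.03)
go(.6058-.0656,-.1172+.0069,.159,84.7)
E
```

```text
t: 10.02
ee_pos: [0.5457, -0.0467, 0.1584]
orientation: [-3.142, -0.001, 1.479]
wrist_force: [-0.0, 0.2, -3.8]
width: 0.0228
grasp_force: 79.9
t: 10.65
ee_pos: [0.5454, -0.0478, 0.1868]
orientation: [-3.141, 0.0, 1.478]
wrist_force: [0.5, 0.3, -7.1]
width: 0.0232
grasp_force: 79.4
t: 11.28
ee_pos: [0.5455, -0.0479, 0.1988]
orientation: [-3.141, 0.0, 1.478]
wrist_force: [1.1, -0.8, -4.1]
width: 0.0229
grasp_force: 79.8
t: 11.9
ee_pos: [0.5458, -0.048, 0.1589]
orientation: [3.141, 0.0, 1.478]
wrist_force: [0.1, 0.8, -2.4]
width: 0.023
grasp_force: 79.9
7636 top 0.1483 n 4214 [0.6166 0.0063 0.1459] min [ 0.5952 -0.0165  0.1423] max [0.6396 0.0272 0.1483]
6127 top 0.1481 n 3109 [ 0.611  -0.0547  0.1457] min [ 0.5898 -0.0786  0.1421] max [ 0.633  -0.0342  0.1481]
delta [-0.0626  0.0002 -0.0001] rot [ 0.001  0.    -0.   ] rows 2
```

```bash
python3 nudge.py '[[0.015,-0.025,0,0,0,0,0],[0.015,-0.05,0,0,0,0,0],[0.015,-0.0622,0,0,0,0,0],[0.015,-0.0622,0,0,0,0,0],[0.015,-0.0622,0,0,0,0,0]]' && python3 nudge.py '[[0.015,0,0,-0.005,0,0,0],[0.015,0,0,-0.01,0,0,0],[0.015,0,0,-0.016,0,0,0],[0.015,0,0,-0.022,0,0,0],[0.015,0,0,-0.028,0,0,0]]' && python3 nudge.py '[[0.015,0,0,-0.006,0,0,0],[0.015,0,0,-0.011,0,0,0],[0.015,0,0,-0.0125,0,0,0],[0.015,0,0,-0.0125,0,0,0],[0.015,0,0,-0.0125,0,0,0]]' && python3 nudge.py '[[0.015,0,0,0.015,0,0,0],[0.015,0,0,0.03,0,0,0],[0.015,0,0,0.0405,0,0,0],[0.015,0,0,0.0405,0,0,0],[0.015,0,0,0.0405,0,0,0]]';  python3 - <<'E'
from h import *
c=wrist("w8"); pin(c,.6115,-.0552,.1,.17,.03);pin(c,.6058,-.117,.1,.17,.03)
E
```

```text
t: 12.58
ee_pos: [0.54, -0.1087, 0.1585]
orientation: [3.142, -0.001, 1.479]
wrist_force: [0.2, -0.4, -2.7]
width: 0.0226
grasp_force: 79.9
t: 13.2
ee_pos: [0.5397, -0.1097, 0.1868]
orientation: [-3.141, 0.0, 1.478]
wrist_force: [1.2, 0.4, -7.2]
width: 0.0223
grasp_force: 79.4
t: 13.82
ee_pos: [0.5397, -0.1098, 0.1988]
orientation: [-3.141, 0.0, 1.478]
wrist_force: [-0.8, -0.2, -4.8]
width: 0.023
grasp_force: 79.8
t: 14.45
ee_pos: [0.54, -0.1099, 0.1589]
orientation: [3.141, 0.0, 1.478]
wrist_force: [-0.0, 0.1, -2.9]
width: 0.0227
grasp_force: 79.9
7606 top 0.1488 n 4175 [ 0.6111 -0.0554  0.1459] min [ 0.5896 -0.0782  0.1428] max [ 0.6333 -0.0347  0.1488]
6145 top 0.1482 n 3090 [ 0.6054 -0.1165  0.1458] min [ 0.5842 -0.1394  0.1422] max [ 0.6282 -0.096   0.1482]
```

All four stand proud at z = 0.146. Next I'll withdraw, lift and swing toward the stand.

```bash
python3 nudge.py '[[0.015,0,-0.03,0,0,0,0],[0.015,0,-0.06,0,0,0,0],[0.015,0,-0.1,0,0,0,0],[0.015,0,-0.14,0,0,0,0],[0.015,0,-0.14,-0.05,0,0,0],[0.015,0,-0.14,-0.09,0,0,0],[0.015,0,-0.14,-0.09,0,0,0]]'; python3 -c "
from h import *
go(.36,.30,.24,175)"
```

```text
t: 15.38
ee_pos: [0.4014, -0.097, 0.2508]
orientation: [3.136, 0.0, 1.478]
wrist_force: [0.5, 0.6, -3.7]
width: 0.0229
grasp_force: 80.7
delta [ 0.3914 -0.078   0.0103] rot [ 0.004  0.004 -1.576] rows 9
```

```bash
python3 nudge.py '[[0.015,0.04,-0.01,0.01,0,0,-0.16],[0.015,0.08,-0.02,0.01,0,0,-0.32],[0.015,0.12,-0.03,0.01,0,0,-0.48],[0.015,0.16,-0.04,0.01,0,0,-0.64],[0.015,0.2,-0.05,0.01,0,0,-0.8],[0.015,0.24,-0.06,0.01,0,0,-0.96],[0.015,0.28,-0.07,0.01,0,0,-1.12],[0.015,0.32,-0.078,0.01,0,0,-1.28],[0.015,0.36,-0.078,0.01,0,0,-1.44],[0.015,0.39,-0.078,0.01,0,0,-1.575]]' && python3 nudge.py '[[0.015,0,0,0,0,0,0],[0.015,0,0,0,0,0,0]]'
python3 - <<'E'
from h import *
import cv2
c=wrist("w9")
w=cloud(c); d=c["depth"]>0; g=w[d&(w[...,2]>.17)&(w[...,2]<.2)&(w[...,0]>.43)&(w[...,0]<.53)&(abs(w[...,1]-.31)<.05)]
print(len(g), g.mean(0) if len(g) else 0, g.min(0),g.max(0))
for a in np.arange(.43,.53,.008):
    h=g[(g[:,0]>a)&(g[:,0]<a+.008)]
    if len(h)>5: print(round(a+.004,3),len(h),h[:,1].min().round(4),h[:,1].max().round(4),h[:,2].max().round(4))
E
```

```text
t: 16.62
ee_pos: [0.3585, 0.3004, 0.2377]
orientation: [3.141, -0.001, 3.059]
wrist_force: [-0.4, -0.5, -3.5]
width: 0.0229
grasp_force: 80.7
t: 16.88
ee_pos: [0.3588, 0.2981, 0.2378]
orientation: [-3.141, -0.001, 3.051]
wrist_force: [-0.0, 0.5, -4.1]
width: 0.0232
grasp_force: 80.9
335 [0.44781335 0.30799592 0.19279225] [0.44460994 0.2995466  0.18241942] [0.45982737 0.31509408 0.19969122]
0.442 109 0.3023 0.3151 0.1993
0.45 186 0.2995 0.3141 0.1997
0.458 40 0.3048 0.3141 0.1958
```

View pics/w9.png

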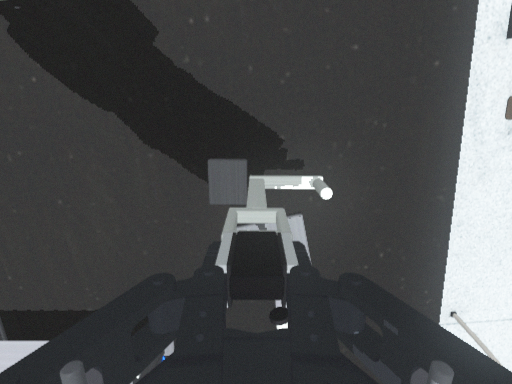

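The end collar is at pixel (278,316). From depth its front is at x = 0.4446, y ≈ 0.3075, top z = 0.199, as expected. I'll get the stand yaw from the base plate and peg.

Run:
```python
from h import *
import cv2
for n in("scene0","side0"):
    c=load(n); w=cloud(c); d=c["depth"]>0
    m=d&(w[...,2]>.006)&(w[...,2]<.0145)&(w[...,0]>.40)&(w[...,0]<.58)&(w[...,1]>.22)&(w[...,1]<.40)
    k,l,s,ce=cv2.connectedComponentsWithStats(m.astype(np.uint8)); i=1+s[1:,4].argmax(); g=w[l==i]
    print(n,len(g),cv2.minAreaRect((g[:,:2]*1000).astype(np.float32)))
    # post +y/-y faces
    g=w[d&(w[...,2]>.05)&(w[...,2]<.17)&(w[...,0]>.515)&(w[...,0]<.55)&(abs(w[...,1]-.315)<.03)]
    print("post",len(g),cv2.minAreaRect((g[:,:2]*1000).astype(np.float32)))
```

```text
scene0 1829 ((491.7052307128906, 314.45379638671875), (110.37084197998047, 100.31407165527344), 7.354557037353516)
post 278 ((525.9432983398438, 322.0055847167969), (26.171722412109375, 12.195218086242676), 65.41568756103516)
side0 338 ((488.0723876953125, 310.7295227050781), (108.68218231201172, 101.81468200683594), 7.815676689147949)
post 121 ((528.1834106445312, 315.5330810546875), (16.517507553100586, 28.487028121948242), 7.047601222991943)
```

```bash
python3 -c "
from h import *
go(.3854,.2991,.218,187.4)"
```

```text
delta [-0.0263  0.0035  0.02  ] rot [-0.001 -0.001 -0.22 ] rows 2
```

```bash
python3 nudge.py '[[0.015,0,0.0035,0.01,0,0,-0.15],[0.015,-0.01,0.0035,0.02,0,0,-0.22],[0.015,-0.0263,0.0035,0.02,0,0,-0.22],[0.015,-0.0263,0.0035,0.02,0,0,-0.22],[0.015,-0.0263,0.0035,0.02,0,0,-0.22]]'
python3 - <<'E'
from h import *
import cv2
c=wrist("w10")
from workcell import robot
s=robot.read_camera("scene"); np.savez("pics/scene1.npz",**{k:s[k] for k in("frame","depth","mtx","pose")})
for n,q in(("w",c),("s",s)):
  w=cloud(q); d=q["depth"]>0
  # loop points: z .17..0.205 near eye
  g=w[d&(w[...,2]>.172)&(w[...,2]<.207)&(np.hypot(w[...,0]-.3854,w[...,1]-.299)<.03)]; print(n,"loop",len(g),cv2.minAreaRect((g[:,:2]*1000).astype(np.float32)) if len(g)>3 else 0)
  g=w[d&(w[...,2]>.18)&(w[...,2]<.201)&(w[...,0]>.435)&(w[...,0]<.47)&(abs(w[...,1]-.31)<.02)]; print("collar",len(g),g.min(0),g.max(0)) if len(g) else 0
a=c["frame"][150:384,130:400]; b=s["frame"][230:370,170:350]
cv2.imwrite("pics/c10.png",np.hstack([cv2.resize(a,(400,347)),cv2.resize(b,(400,347))])[:,:,::-1])
go(.4845,.3122,.218,187.4)
E
```

```text
t: 17.55
ee_pos: [0.3851, 0.2996, 0.2184]
orientation: [-3.141, -0.0, -3.011]
wrist_force: [-0.2, 0.7, -3.3]
width: 0.0229
grasp_force: 81.0
w loop 994 ((384.54266357421875, 298.63372802734375), (10.537924766540527, 41.47799301147461), 7.25738525390625)
collar 564 [0.44436132 0.30000631 0.18400391] [0.46962918 0.31698687 0.20013164]
s loop 85 ((383.58892822265625, 301.063720703125), (9.429810523986816, 39.58363723754883), 2.860621929168701)
collar 79 [0.44549197 0.30176248 0.18169389] [0.46957812 0.31718944 0.1987679 ]
delta [-0.1002 -0.0008  0.0005] rot [-0.    -0.     0.002] rows 2
```

View pics/c10.png

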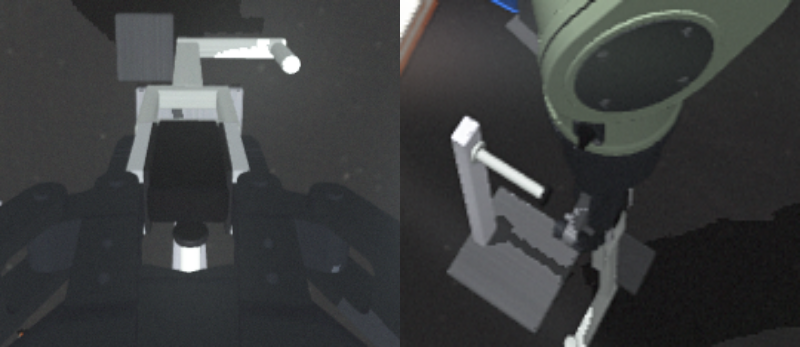

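The collar is centred in the eye: the collar is at crop (190,233) and the loop centre at x = 188. I'll thread the peg.

```bash
python3 nudge.py '[[0.015,-0.02,0,0.0004,0,0,0],[0.015,-0.04,0,0.0004,0,0,0],[0.015,-0.055,0,0.0004,0,0,0],[0.015,-0.07,0,0.0004,0,0,0],[0.015,-0.085,0,0.0004,0,0,0],[0.015,-0.1,0,0.0004,0,0,0],[0.015,-0.1,0,0.0004,0,0,0],[0.015,-0.1,0,0.0004,0,0,0]]' && python3 nudge.py '[[0.015,0,0,0.004,0,0,0],[0.015,0,0,0.008,0,0,0],[0.015,0,0,0.01,0,0,0],[0.015,0,0,0.01,0,0,0]]'
```

```text
t: 18.65
ee_pos: [0.4839, 0.3131, 0.218]
orientation: [-3.142, -0.0, -3.01]
wrist_force: [-0.7, 0.4, -2.6]
width: 0.0229
grasp_force: 80.9
t: 19.15
ee_pos: [0.4845, 0.313, 0.2078]
orientation: [-3.141, -0.0, -3.01]
wrist_force: [-0.1, -1.0, -3.2]
width: 0.0229
grasp_force: 80.9
```

```bash
python3 nudge.py '[[0.015,0,0,0.001,0,0,0],[0.015,0,0,0.001,0,0,0]]' && python3 nudge.py '[[0.015,0,0,0.0007,0,0,0],[0.015,0,0,0.0007,0,0,0]]'
```

```text
t: 19.4
ee_pos: [0.4846, 0.3131, 0.2073]
orientation: [3.141, 0.0, -3.011]
wrist_force: [-1.2, -1.0, 2.8]
width: 0.0229
grasp_force: 82.1
t: 19.65
ee_pos: [0.4847, 0.3131, 0.2071]
orientation: [3.141, 0.001, -3.01]
wrist_force: [-3.2, -2.2, 14.5]
width: 0.023
grasp_force: 83.1
```

```bash
python3 nudge.py '[[0.015,0,0,-0.0008,0,0,0],[0.015,0,0,-0.0008,0,0,0]]' && python3 nudge.py '[[0.03,0,0,0,0,0,0],[0.036,0,0,0,0,0,0],[0.045,0,0,0,0,0,0],[0.055,0,0,0,0,0,0],[0.055,0,0,0,0,0,0],[0.055,0,0,0,0,0,0],[0.055,0,0,0,0,0,0]]' 30 && python3 nudge.py '[[0.055,0,0,-0.01,0,0,0],[0.055,0,0,-0.03,0,0,0],[0.055,0,0,-0.06,0,0,0],[0.055,0,0,-0.1,0,0,0],[0.055,0,0,-0.1,0,0,0],[0.055,0,0,-0.1,0,0,0]]'
python3 - <<'E'
from workcell import robot
import numpy as np,cv2
from h import *
o=[]
for n in("scene","side"):
    s=robot.read_camera(n); np.savez(f"pics/{n}2.npz",**{k:s[k] for k in("frame","depth","mtx","pose")}); o.append(s["frame"])
    w=cloud(s); d=s["depth"]>0; g=w[d&(w[...,2]>.018)&(w[...,2]<.030)&(abs(w[...,0]-.52)<.18)&(abs(w[...,1]+.31)<.13)]; print(n,cv2.minAreaRect((g[:,:2]*1000).astype(np.float32)))
cv2.imwrite("pics/c11.png",np.hstack([cv2.resize(o[0][200:370,150:350],(400,340)),cv2.resize(o[1][100:340,170:340],(300,340))])[:,:,::-1])
E
```

```text
t: 19.9
ee_pos: [0.4847, 0.3131, 0.2073]
orientation: [3.141, 0.0, -3.01]
wrist_force: [-1.7, -1.0, 4.3]
width: 0.0231
grasp_force: 81.6
t: 20.78
ee_pos: [0.4846, 0.313, 0.2071]
orientation: [-3.142, -0.0, -3.01]
wrist_force: [-0.7, 0.5, -0.7]
width: 0.0548
grasp_force: 0.0
t: 21.52
ee_pos: [0.4845, 0.3129, 0.307]
orientation: [-3.141, -0.0, -3.01]
wrist_force: [0.3, 0.5, -1.7]
width: 0.0551
grasp_force: 0.0
scene ((538.3023071289062, -290.022216796875), (251.61436462402344, 135.48521423339844), 1.5414234399795532)
side ((535.3034057617188, -293.5187683105469), (250.2013702392578, 133.82098388671875), 1.1823259592056274)
```

View pics/c11.png

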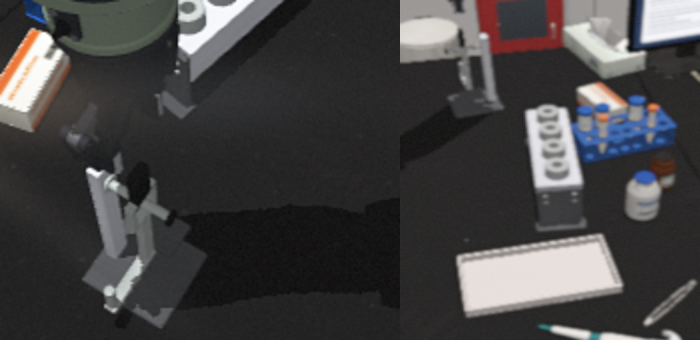

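The tool hangs on the peg. The tray was knocked and its centre is now about (0.537, -0.292), yaw 1.4°. Next is insert 0.

```bash
python3 -c "
from h import *
go(.6055,-.117,.25,84.7)"
```

```text
delta [-0.0639 -0.442   0.0567] rot [-1.000e-03 -0.000e+00  1.795e+00] rows 10
```

```bash
python3 nudge.py '[[0.062,0,-0.04,0,0,0,0.15],[0.062,-0.01,-0.08,0,0,0,0.3],[0.062,-0.02,-0.13,0,0,0,0.48],[0.062,-0.03,-0.18,0,0,0,0.66],[0.062,-0.04,-0.23,0,0,0,0.84],[0.062,-0.05,-0.28,0,0,0,1.02],[0.062,-0.06,-0.33,0,0,0,1.2],[0.062,-0.0639,-0.38,0.02,0,0,1.38],[0.062,-0.0639,-0.42,0.04,0,0,1.56],[0.062,-0.0639,-0.442,0.0567,0,0,1.74]]' && python3 nudge.py '[[0.062,0,0,0,0,0,0],[0.062,0,0,0,0,0,0]]'
python3 - <<'E'
from h import *
c=wrist("w12")
w=cloud(c); d=c["depth"]>0
import cv2
for i,(x,y) in enumerate([(.6055,-.117),(.6112,-.0552),(.6168,.0068),(.6225,.069)]):
    g=w[d&(np.hypot(w[...,0]-x,w[...,1]-y)<.028)&(w[...,2]>.14)&(w[...,2]<.15)]
    if len(g)>50: print(i,len(g),g.mean(0).round(4),np.round(cv2.minEnclosingCircle((g[:,:2]*1000).astype(np.float32))[0],1),cv2.minEnclosingCircle((g[:,:2]*1000).astype(np.float32))[1])
go(.6055,-.117,.119,84.7)
E
```

```text
t: 22.88
ee_pos: [0.6053, -0.1192, 0.2489]
orientation: [-3.14, 0.001, 1.525]
wrist_force: [0.4, 0.1, 0.2]
width: 0.0616
grasp_force: 0.0
t: 23.12
ee_pos: [0.6058, -0.116, 0.2505]
orientation: [-3.142, -0.0, 1.536]
wrist_force: [-0.0, 0.5, -0.2]
width: 0.0623
grasp_force: 0.0
0 1416 [ 0.6062 -0.117   0.1457] [ 606.1 -118.3] 22.21422004699707
1 1684 [ 0.6118 -0.056   0.1459] [611.8 -56.5] 21.94545555114746
2 2162 [0.6173 0.0056 0.1459] [617.4   5.5] 22.091567993164062
delta [-0.0012 -0.0004  0.1318] rot [ 0.    -0.     0.058] rows 3
```

```bash
python3 nudge.py '[[0.062,-0.0012,0,0.04,0,0,0.058],[0.062,-0.0014,0,0.08,0,0,0.058],[0.062,-0.0014,0,0.11,0,0,0.058],[0.062,-0.0014,0,0.1315,0,0,0.058],[0.062,-0.0014,0,0.1315,0,0,0.058]]' && python3 nudge.py '[[0.035,0,0,0,0,0,0],[0.035,0,0,0,0,0,0],[0.035,0,0,0,0,0,0],[0.035,0,0,0,0,0,0],[0.035,0,0,0,0,0,0],[0.035,0,0,0,0,0,0]]' 40 && python3 nudge.py '[[0.035,0,0,-0.01,0,0,0],[0.035,0,0,-0.03,0,0,0],[0.035,0,0,-0.06,0,0,0],[0.035,0,0,-0.06,0,0,0]]'; python3 -c "
from h import *
go(.5927,-.3207,.10,84.7)"
```

```text
t: 23.8
ee_pos: [0.6054, -0.1173, 0.1184]
orientation: [-3.14, -0.0, 1.477]
wrist_force: [-0.1, 0.5, 0.9]
width: 0.0623
grasp_force: 0.0
t: 24.55
ee_pos: [0.6062, -0.1181, 0.1203]
orientation: [3.14, -0.0, 1.475]
wrist_force: [-1.4, 1.3, 7.7]
width: 0.043
grasp_force: 40.1
t: 25.05
ee_pos: [0.6066, -0.1185, 0.1817]
orientation: [3.138, 0.001, 1.475]
wrist_force: [1.0, 0.6, -1.9]
width: 0.0428
grasp_force: 40.9
delta [-0.2025  0.0052  0.0818] rot [ 0.004  0.001 -0.003] rows 4
```

```bash
python3 nudge.py '[[0.035,-0.05,0.002,0,0,0,0],[0.035,-0.1,0.003,0,0,0,0],[0.035,-0.15,0.004,0,0,0,0],[0.035,-0.19,0.005,0.03,0,0,0],[0.035,-0.2025,0.0052,0.07,0,0,0],[0.035,-0.2025,0.0052,0.11,0,0,0],[0.035,-0.2025,0.0052,0.13,0,0,0],[0.035,-0.2025,0.0052,0.138,0,0,0],[0.035,-0.2025,0.0052,0.138,0,0,0]]'
python3 - <<'E'
from h import *
from workcell import robot
import cv2
s=robot.read_camera("side"); w=cloud(s); d=s["depth"]>0
g=w[d&(np.hypot(w[...,0]-.5927,w[...,1]+.32)<.035)&(w[...,2]<.08)]; print(np.histogram(g[:,2],bins=np.arange(-.005,.085,.01)))
g=w[d&(w[...,2]>.018)&(w[...,2]<.027)&(abs(w[...,0]-.53)<.15)&(abs(w[...,1]+.3)<.1)]; print(cv2.minAreaRect((g[:,:2]*1000).astype(np.float32)))
cv2.imwrite("pics/c13.png",cv2.resize(s["frame"][200:340,170:330,::-1],None,fx=4,fy=4))
E
```

```text
t: 26.18
ee_pos: [0.5918, -0.3203, 0.0417]
orientation: [3.141, 0.0, 1.475]
wrist_force: [-0.0, 0.6, 0.0]
width: 0.0427
grasp_force: 41.0
(array([116,  19,  32,  32,  34,  51,  99, 119]), array([-0.005,  0.005,  0.015,  0.025,  0.035,  0.045,  0.055,  0.065,
        0.075]))
((535.2578735351562, -293.3157653808594), (250.34605407714844, 133.9637908935547), 0.946478009223938)
```

View pics/c13.png

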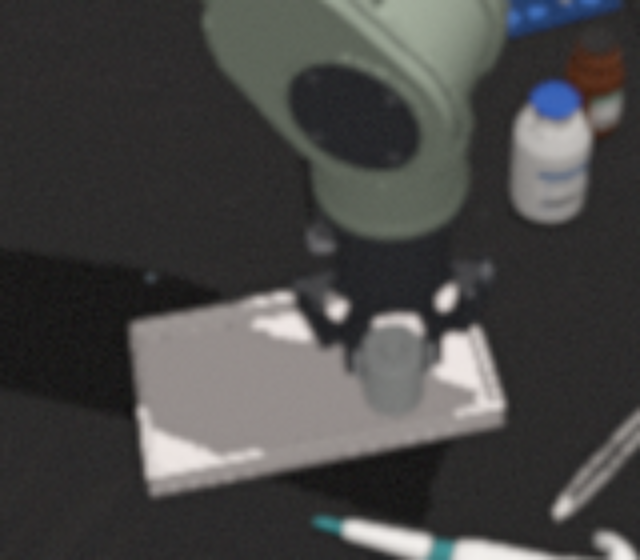

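The insert hangs upright above the tray's right half, crop (392,370). I'll lower it to contact.

```bash
python3 nudge.py '[[0.035,0,0,0.003,0,0,0],[0.035,0,0,0.006,0,0,0],[0.035,0,0,0.006,0,0,0]]' && python3 nudge.py '[[0.035,0,0,0.0015,0,0,0],[0.035,0,0,0.0015,0,0,0]]'
```

```text
t: 26.6
ee_pos: [0.5914, -0.3203, 0.0348]
orientation: [-3.141, 0.0, 1.475]
wrist_force: [0.8, -1.3, -0.1]
width: 0.0431
grasp_force: 41.0
t: 26.85
ee_pos: [0.5915, -0.3204, 0.0344]
orientation: [3.141, 0.0, 1.475]
wrist_force: [-4.9, 4.2, 14.1]
width: 0.0427
grasp_force: 42.4
```

```bash
python3 nudge.py '[[0.035,0,0,-0.0012,0,0,0],[0.035,0,0,-0.0012,0,0,0]]' && python3 nudge.py '[[0.062,0,0,0,0,0,0],[0.062,0,0,0,0,0,0],[0.062,0,0,0,0,0,0],[0.062,0,0,0,0,0,0]]' && python3 nudge.py '[[0.062,0,0,-0.02,0,0,0],[0.062,0,0,-0.06,0,0,0],[0.062,0,0,-0.12,0,0,0],[0.062,0,0,-0.17,0,0,0],[0.062,0,0,-0.17,0,0,0]]'; python3 -c "
from h import *
go(.6114,-.0560,.19,84.7)"
```

```text
t: 27.1
ee_pos: [0.5915, -0.3204, 0.0347]
orientation: [3.141, 0.0, 1.475]
wrist_force: [-0.1, 0.1, -1.8]
width: 0.043
grasp_force: 41.1
t: 27.6
ee_pos: [0.5914, -0.3203, 0.0346]
orientation: [-3.142, 0.0, 1.475]
wrist_force: [-0.1, -0.0, 0.1]
width: 0.0619
grasp_force: 0.0
t: 28.22
ee_pos: [0.5926, -0.3211, 0.21]
orientation: [3.135, 0.003, 1.475]
wrist_force: [-0.3, -0.1, -0.9]
width: 0.0619
grasp_force: 0.0
delta [ 0.2657 -0.0068  0.0192] rot [ 0.007  0.003 -0.004] rows 5
```

```bash
python3 nudge.py '[[0.062,0.06,-0.002,0,0,0,0],[0.062,0.12,-0.004,0,0,0,0],[0.062,0.18,-0.006,0,0,0,0],[0.062,0.23,-0.007,0,0,0,0],[0.062,0.2657,-0.0068,0.014,0,0,0],[0.062,0.2657,-0.0068,0.014,0,0,0],[0.062,0.2657,-0.0068,0.014,0,0,0],[0.062,0.2657,-0.0068,0.014,0,0,0]]'; python3 -c "
from h import *
go(.6114,-.0560,.119,84.7)"
```

```text
t: 29.22
ee_pos: [0.6101, -0.0565, 0.191]
orientation: [3.141, 0.001, 1.473]
wrist_force: [-0.0, 0.6, 0.2]
width: 0.0618
grasp_force: 0.0
delta [0.0006 0.0012 0.072 ] rot [ 0.     0.001 -0.005] rows 2
```

```bash
python3 nudge.py '[[0.062,0.0005,0.0012,0.03,0,0,0],[0.062,0.0005,0.0012,0.055,0,0,0],[0.062,0.0005,0.0012,0.0715,0,0,0],[0.062,0.0005,0.0012,0.0715,0,0,0],[0.062,0.0005,0.0012,0.0715,0,0,0]]' && python3 nudge.py '[[0.035,0,0,0,0,0,0],[0.035,0,0,0,0,0,0],[0.035,0,0,0,0,0,0],[0.035,0,0,0,0,0,0],[0.035,0,0,0,0,0,0],[0.035,0,0,0,0,0,0]]' 40 && python3 nudge.py '[[0.035,0,0,-0.01,0,0,0],[0.035,0,0,-0.03,0,0,0],[0.035,0,0,-0.06,0,0,0],[0.035,0,0,-0.08,0,0,0],[0.035,0,0,-0.08,0,0,0],[0.035,0,0,-0.08,0,0,0],[0.035,0,0,-0.08,0,0,0]]'; python3 -c "
from h import *
go(.4827,-.3234,.15,84.7)"
```

```text
t: 29.85
ee_pos: [0.6118, -0.0551, 0.12]
orientation: [3.14, 0.0, 1.475]
wrist_force: [-0.1, -0.3, -0.2]
width: 0.0621
grasp_force: 0.0
t: 30.6
ee_pos: [0.6118, -0.0549, 0.1201]
orientation: [3.14, 0.0, 1.475]
wrist_force: [-1.9, 0.1, 7.0]
width: 0.0428
grasp_force: 39.5
t: 31.48
ee_pos: [0.6111, -0.0548, 0.1983]
orientation: [-3.14, 0.0, 1.475]
wrist_force: [0.2, 0.4, -2.0]
width: 0.0428
grasp_force: 40.9
delta [-0.2797 -0.102   0.0485] rot [-0.001  0.    -0.004] rows 5
```

```bash
python3 nudge.py '[[0.035,-0.055,-0.02,0,0,0,0],[0.035,-0.11,-0.04,0,0,0,0],[0.035,-0.165,-0.06,0,0,0,0],[0.035,-0.22,-0.08,0.01,0,0,0],[0.035,-0.265,-0.097,0.03,0,0,0],[0.035,-0.2797,-0.102,0.05,0,0,0],[0.035,-0.2797,-0.102,0.05,0,0,0]]' && python3 nudge.py '[[0.035,0,0,0.04,0,0,0],[0.035,0,0,0.08,0,0,0],[0.035,0,0,0.1,0,0,0],[0.035,0,0,0.109,0,0,0],[0.035,0,0,0.109,0,0,0],[0.035,0,0,0.109,0,0,0]]'
```

```text
t: 32.35
ee_pos: [0.4819, -0.324, 0.1478]
orientation: [-3.139, -0.001, 1.473]
wrist_force: [0.7, 0.2, -1.8]
width: 0.0426
grasp_force: 41.1
t: 33.1
ee_pos: [0.4836, -0.3235, 0.0411]
orientation: [3.14, 0.001, 1.475]
wrist_force: [0.3, 0.5, -1.9]
width: 0.0425
grasp_force: 41.2
```

```bash
python3 nudge.py '[[0.035,0,0,0.003,0,0,0],[0.035,0,0,0.0055,0,0,0],[0.035,0,0,0.0055,0,0,0]]' && python3 nudge.py '[[0.035,0,0,0.001,0,0,0],[0.035,0,0,0.001,0,0,0]]'
```

```text
t: 33.48
ee_pos: [0.483, -0.3234, 0.0345]
orientation: [-3.141, -0.0, 1.475]
wrist_force: [-0.2, -0.3, -1.4]
width: 0.0428
grasp_force: 41.2
t: 33.72
ee_pos: [0.4831, -0.3235, 0.0342]
orientation: [3.141, 0.0, 1.475]
wrist_force: [-2.8, 2.9, 10.2]
width: 0.0431
grasp_force: 42.4
```

```bash
python3 nudge.py '[[0.035,0,0,-0.0008,0,0,0],[0.035,0,0,-0.0008,0,0,0]]' && python3 nudge.py '[[0.062,0,0,0,0,0,0],[0.062,0,0,0,0,0,0],[0.062,0,0,0,0,0,0],[0.062,0,0,0,0,0,0]]' && python3 nudge.py '[[0.062,0,0,-0.02,0,0,0],[0.062,0,0,-0.06,0,0,0],[0.062,0,0,-0.12,0,0,0],[0.062,0,0,-0.17,0,0,0],[0.062,0,0,-0.17,0,0,0],[0.062,0,0,-0.17,0,0,0],[0.062,0,0,-0.17,0,0,0]]'; python3 -c "
from h import *
go(.6171,.0063,.19,84.7)"
```

```text
t: 33.98
ee_pos: [0.4831, -0.3235, 0.0345]
orientation: [3.142, 0.0, 1.475]
wrist_force: [-0.0, -0.7, -1.4]
width: 0.043
grasp_force: 41.3
t: 34.48
ee_pos: [0.483, -0.3235, 0.0344]
orientation: [-3.142, 0.0, 1.475]
wrist_force: [0.8, -0.2, 0.1]
width: 0.0617
grasp_force: 0.0
t: 35.35
ee_pos: [0.4827, -0.3232, 0.2034]
orientation: [-3.14, -0.001, 1.475]
wrist_force: [0.6, -0.0, 0.7]
width: 0.0621
grasp_force: 0.0
delta [0.3409 0.1022 0.0135] rot [-0.002 -0.001 -0.004] rows 6
```

```bash
python3 nudge.py '[[0.062,0.055,0.016,0,0,0,0],[0.062,0.11,0.032,0,0,0,0],[0.062,0.165,0.048,0,0,0,0],[0.062,0.22,0.064,0,0,0,0],[0.062,0.275,0.08,0,0,0,0],[0.062,0.32,0.096,0,0,0,0],[0.062,0.3409,0.1022,0.0135,0,0,-0.004],[0.062,0.3409,0.1022,0.0135,0,0,-0.004],[0.062,0.3409,0.1022,0.0135,0,0,-0.004],[0.062,0.3409,0.1022,0.0135,0,0,-0.004]]'; python3 -c "
from h import *
go(.6171,.0063,.119,84.7)"
```

```text
t: 36.6
ee_pos: [0.6173, 0.0047, 0.1912]
orientation: [3.141, 0.0, 1.477]
wrist_force: [0.2, 0.1, 0.0]
width: 0.0619
grasp_force: 0.0
delta [ 0.0016 -0.0004  0.0722] rot [ 0.     0.    -0.001] rows 2
```

```bash
python3 nudge.py '[[0.062,0.001,0,0.03,0,0,0],[0.062,0.001,0,0.055,0,0,0],[0.062,0.001,0,0.0715,0,0,0],[0.062,0.001,0,0.0715,0,0,0],[0.062,0.001,0,0.0715,0,0,0]]' && python3 nudge.py '[[0.035,0,0,0,0,0,0],[0.035,0,0,0,0,0,0],[0.035,0,0,0,0,0,0],[0.035,0,0,0,0,0,0],[0.035,0,0,0,0,0,0],[0.035,0,0,0,0,0,0]]' 40 && python3 nudge.py '[[0.035,0,0,-0.01,0,0,0],[0.035,0,0,-0.03,0,0,0],[0.035,0,0,-0.06,0,0,0],[0.035,0,0,-0.08,0,0,0],[0.035,0,0,-0.08,0,0,0],[0.035,0,0,-0.08,0,0,0],[0.035,0,0,-0.08,0,0,0]]'
python3 - <<'E'
from h import *
from workcell import robot
import cv2
s=robot.read_camera("side"); np.savez("pics/side3.npz",**{k:s[k] for k in("frame","depth","mtx","pose")}); w=cloud(s); d=s["depth"]>0
g=w[d&(w[...,2]>.018)&(w[...,2]<.027)&(abs(w[...,0]-.53)<.15)&(abs(w[...,1]+.3)<.1)]; print(cv2.minAreaRect((g[:,:2]*1000).astype(np.float32)))
for x,y in((.592,-.3207),(.483,-.3235)): pin(s,x,y,.03,.09,.03)
go(.5913,-.2607,.15,84.7)
E
```

```text
t: 37.22
ee_pos: [0.618, 0.0069, 0.1203]
orientation: [3.14, 0.0, 1.479]
wrist_force: [0.4, -0.1, 0.5]
width: 0.062
grasp_force: 0.0
t: 37.98
ee_pos: [0.6176, 0.0071, 0.1204]
orientation: [3.141, -0.0, 1.479]
wrist_force: [-3.8, 0.3, 8.3]
width: 0.0426
grasp_force: 39.4
t: 38.85
ee_pos: [0.6173, 0.0071, 0.1986]
orientation: [-3.14, 0.0, 1.479]
wrist_force: [-0.1, -0.4, -2.6]
width: 0.0425
grasp_force: 41.0
((535.16259765625, -293.28265380859375), (249.71804809570312, 134.2379913330078), 1.216697096824646)
249 top 0.0632 n 109 [ 0.5883 -0.3225  0.0593] min [ 0.5675 -0.344   0.0572] max [ 0.6095 -0.3014  0.0632]
256 top 0.0625 n 132 [ 0.4812 -0.3274  0.0591] min [ 0.4604 -0.3488  0.0566] max [ 0.5025 -0.3067  0.0625]
delta [-0.269  -0.0012  0.0488] rot [-0.001  0.     0.   ] rows 5
```

```bash
python3 nudge.py '[[0.035,-0.055,0,0,0,0,0],[0.035,-0.11,0,0,0,0,0],[0.035,-0.165,0,0,0,0,0],[0.035,-0.22,0,0.01,0,0,0],[0.035,-0.255,-0.001,0.03,0,0,0],[0.035,-0.27,-0.001,0.05,0,0,0],[0.035,-0.27,-0.001,0.05,0,0,0]]' && python3 nudge.py '[[0.035,0,0,0.04,0,0,0],[0.035,0,0,0.08,0,0,0],[0.035,0,0,0.1,0,0,0],[0.035,0,0,0.109,0,0,0],[0.035,0,0,0.109,0,0,0],[0.035,0,0,0.109,0,0,0]]' && python3 nudge.py '[[0.035,0,0,0.003,0,0,0],[0.035,0,0,0.0045,0,0,0],[0.035,0,0,0.0045,0,0,0]]'
```

```text
t: 39.78
ee_pos: [0.5911, -0.2614, 0.1477]
orientation: [-3.139, -0.001, 1.478]
wrist_force: [0.8, 0.3, -1.9]
width: 0.0428
grasp_force: 41.1
t: 40.52
ee_pos: [0.5923, -0.2619, 0.0417]
orientation: [3.14, 0.001, 1.479]
wrist_force: [-0.2, -0.2, -1.3]
width: 0.0426
grasp_force: 41.2
t: 40.9
ee_pos: [0.5917, -0.2617, 0.0359]
orientation: [-3.141, 0.0, 1.479]
wrist_force: [-0.1, 0.3, -0.8]
width: 0.0426
grasp_force: 41.2
```

```bash
python3 nudge.py '[[0.035,0,0,0.0016,0,0,0],[0.035,0,0,0.0016,0,0,0]]' && python3 nudge.py '[[0.035,0,0,-0.0004,0,0,0],[0.035,0,0,-0.0004,0,0,0]]' && python3 nudge.py '[[0.062,0,0,0,0,0,0],[0.062,0,0,0,0,0,0],[0.062,0,0,0,0,0,0],[0.062,0,0,0,0,0,0]]' && python3 nudge.py '[[0.062,0,0,-0.02,0,0,0],[0.062,0,0,-0.06,0,0,0],[0.062,0,0,-0.12,0,0,0],[0.062,0,0,-0.17,0,0,0],[0.062,0,0,-0.17,0,0,0],[0.062,0,0,-0.17,0,0,0],[0.062,0,0,-0.17,0,0,0]]'; python3 -c "
from h import *
go(.6229,.0685,.19,84.7)"
```

```text
t: 41.15
ee_pos: [0.5918, -0.2617, 0.0345]
orientation: [3.141, 0.0, 1.479]
wrist_force: [-1.6, 0.3, 3.0]
width: 0.0426
grasp_force: 41.6
t: 41.4
ee_pos: [0.5917, -0.2617, 0.0346]
orientation: [-3.142, 0.0, 1.479]
wrist_force: [0.0, -0.1, -1.8]
width: 0.0432
grasp_force: 41.4
t: 41.9
ee_pos: [0.5918, -0.2617, 0.0348]
orientation: [3.142, 0.0, 1.479]
wrist_force: [-0.1, 0.4, -0.5]
width: 0.062
grasp_force: 0.0
t: 42.78
ee_pos: [0.5914, -0.2615, 0.2042]
orientation: [-3.14, -0.0, 1.479]
wrist_force: [-0.3, 0.6, -0.1]
width: 0.0621
grasp_force: 0.0
delta [0.3315 0.0011 0.0142] rot [-0.001 -0.     0.   ] rows 6
```

```bash
python3 nudge.py '[[0.062,0.055,0,0,0,0,0],[0.062,0.11,0,0,0,0,0],[0.062,0.165,0,0,0,0,0],[0.062,0.22,0,0,0,0,0],[0.062,0.275,0,0,0,0,0],[0.062,0.31,0.001,0.01,0,0,0],[0.062,0.3315,0.001,0.0142,0,0,0],[0.062,0.3315,0.001,0.0142,0,0,0],[0.062,0.3315,0.001,0.0142,0,0,0],[0.062,0.3315,0.001,0.0142,0,0,0]]'; python3 -c "
from h import *
go(.6229,.0685,.119,84.7)"
```

```text
t: 44.02
ee_pos: [0.6233, 0.0669, 0.1908]
orientation: [3.141, 0.0, 1.477]
wrist_force: [-0.3, -1.1, 0.2]
width: 0.062
grasp_force: 0.0
delta [ 0.0016 -0.0006  0.0718] rot [ 0.     0.    -0.001] rows 2
```

```bash
python3 nudge.py '[[0.062,0.001,0,0.03,0,0,0],[0.062,0.001,0,0.055,0,0,0],[0.062,0.001,0,0.0715,0,0,0],[0.062,0.001,0,0.0715,0,0,0],[0.062,0.001,0,0.0715,0,0,0]]' && python3 nudge.py '[[0.035,0,0,0,0,0,0],[0.035,0,0,0,0,0,0],[0.035,0,0,0,0,0,0],[0.035,0,0,0,0,0,0],[0.035,0,0,0,0,0,0],[0.035,0,0,0,0,0,0]]' 40 && python3 nudge.py '[[0.035,0,0,-0.01,0,0,0],[0.035,0,0,-0.03,0,0,0],[0.035,0,0,-0.06,0,0,0],[0.035,0,0,-0.08,0,0,0],[0.035,0,0,-0.08,0,0,0],[0.035,0,0,-0.08,0,0,0],[0.035,0,0,-0.08,0,0,0]]'; python3 -c "
from h import *
go(.4813,-.2633,.15,84.7)"
```

```text
t: 44.65
ee_pos: [0.6237, 0.0691, 0.1199]
orientation: [3.14, -0.0, 1.479]
wrist_force: [-0.1, -0.8, -0.7]
width: 0.0621
grasp_force: 0.0
t: 45.4
ee_pos: [0.6232, 0.0694, 0.12]
orientation: [3.141, -0.0, 1.479]
wrist_force: [-4.7, -0.7, 9.3]
width: 0.043
grasp_force: 39.3
t: 46.28
ee_pos: [0.623, 0.0693, 0.1983]
orientation: [-3.14, 0.0, 1.479]
wrist_force: [0.3, -0.5, -1.2]
width: 0.0424
grasp_force: 40.9
delta [-0.3442 -0.1105  0.0485] rot [-0.001  0.     0.001] rows 6
```

```bash
python3 nudge.py '[[0.035,-0.055,-0.02,0,0,0,0],[0.035,-0.11,-0.04,0,0,0,0],[0.035,-0.165,-0.06,0,0,0,0],[0.035,-0.22,-0.08,0,0,0,0],[0.035,-0.275,-0.1,0.01,0,0,0],[0.035,-0.32,-0.1105,0.03,0,0,0],[0.035,-0.3442,-0.1105,0.05,0,0,0],[0.035,-0.3442,-0.1105,0.05,0,0,0],[0.035,-0.3442,-0.1105,0.05,0,0,0]]' && python3 nudge.py '[[0.035,0,0,0.04,0,0,0],[0.035,0,0,0.08,0,0,0],[0.035,0,0,0.1,0,0,0],[0.035,0,0,0.109,0,0,0],[0.035,0,0,0.109,0,0,0],[0.035,0,0,0.109,0,0,0]]' && python3 nudge.py '[[0.035,0,0,0.003,0,0,0],[0.035,0,0,0.0045,0,0,0],[0.035,0,0,0.0045,0,0,0]]'
```

```text
t: 47.4
ee_pos: [0.4819, -0.2625, 0.1491]
orientation: [-3.141, -0.0, 1.479]
wrist_force: [0.5, 0.2, -1.5]
width: 0.0432
grasp_force: 41.2
t: 48.15
ee_pos: [0.4822, -0.2633, 0.041]
orientation: [3.14, 0.001, 1.479]
wrist_force: [0.1, -0.5, -0.8]
width: 0.0427
grasp_force: 41.3
t: 48.52
ee_pos: [0.4816, -0.2633, 0.0355]
orientation: [-3.142, 0.0, 1.479]
wrist_force: [-0.2, -0.3, -1.4]
width: 0.0427
grasp_force: 41.3
```

```bash
python3 nudge.py '[[0.035,0,0,0.0014,0,0,0],[0.035,0,0,0.0014,0,0,0]]' && python3 nudge.py '[[0.035,0,0,-0.0004,0,0,0],[0.035,0,0,-0.0004,0,0,0]]' && python3 nudge.py '[[0.062,0,0,0,0,0,0],[0.062,0,0,0,0,0,0],[0.062,0,0,0,0,0,0],[0.062,0,0,0,0,0,0]]' && python3 nudge.py '[[0.062,0,0,-0.02,0,0,0],[0.062,0,0,-0.06,0,0,0],[0.062,0,0,-0.12,0,0,0],[0.062,0,0,-0.18,0,0,0],[0.062,0.05,0,-0.2,0,0,0],[0.062,0.1,0,-0.2,0,0,0],[0.062,0.15,0,-0.2,0,0,0],[0.062,0.2,0,-0.2,0,0,0],[0.062,0.2,0,-0.2,0,0,0],[0.062,0.2,0,-0.2,0,0,0]]'
python3 - <<'E'
from workcell import robot
import numpy as np,cv2
o=[robot.read_camera(n)["frame"] for n in("scene","side")]
cv2.imwrite("pics/end.png",np.hstack([cv2.resize(o[0][110:384,150:420],(400,406)),cv2.resize(o[1][110:340,150:340],(335,406))])[:,:,::-1])
E
```

```text
t: 48.78
ee_pos: [0.4817, -0.2633, 0.0342]
orientation: [3.141, 0.0, 1.479]
wrist_force: [-0.4, -0.6, -0.9]
width: 0.0428
grasp_force: 41.3
t: 49.02
ee_pos: [0.4816, -0.2633, 0.0345]
orientation: [-3.141, 0.0, 1.479]
wrist_force: [-0.4, 0.2, -1.4]
width: 0.0428
grasp_force: 41.2
t: 49.52
ee_pos: [0.4816, -0.2633, 0.0345]
orientation: [-3.142, 0.0, 1.479]
wrist_force: [0.3, -0.5, 0.3]
width: 0.062
grasp_force: 0.0
t: 50.78
ee_pos: [0.5, -0.0647, 0.2346]
orientation: [3.142, 0.001, 1.479]
wrist_force: [-1.0, -0.2, -0.1]
width: 0.0623
grasp_force: 0.0
```

View pics/end.png

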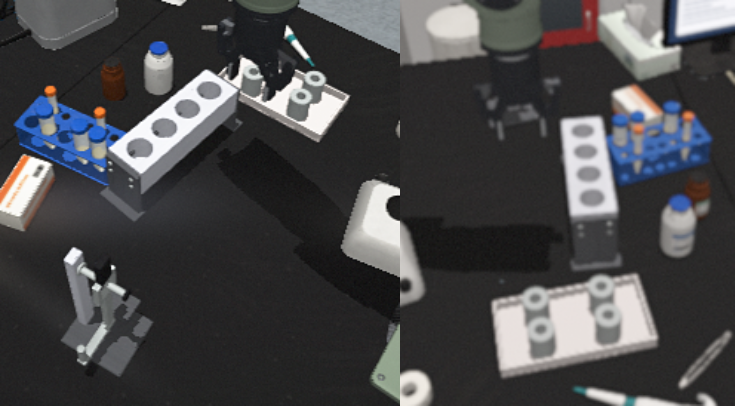

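The final view shows four inserts upright in the tray (right panel at (536,302), (601,290), (541,337) and (607,324)). The wells are empty, the tool is on its peg at left (105,290), and the bottles and carton are untouched.

```bash
python3 -c "
from workcell import robot
print(robot.sign_off())"
```

```text
the job is handed in; nothing more can be done
None
```

I handed the job in at about 51 s of the 200 s allowed: the tool knocked all four inserts proud and then went on its peg, after which I stood the inserts upright in the white tray, with the bottles and carton left alone; no verdict came back.

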